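# Start the extractor, then the honing wheel, at the carver's bench

### The arm

A 6-joint arm with a two-finger parallel gripper is mounted at the origin on the work surface. World frame = base frame: x ahead of the robot, y to its left, z up, the work surface at z = 0. Lengths are in m, angles in rad, forces in N, time in s.
With the tool pointing down it reaches from about 0.3 to 0.775 m from the base axis. Payload 14.6 kg.
Tool frame: the origin (TCP) lies on the centre line of the jaws, within the pads' length; the fingertips stand robot.finger_overhang ahead of it and the grasp point (between the pads) lies 3 mm ahead of it (robot.finger_overhang is the distance from the TCP to the fingertips, in m); z points along the fingers, y is the line along which they close (so a half turn about z gives the same grasp; the last joint's range is limited). The gripper opens to 85 mm and grips with 20 to 120 N. Pads are 22 mm wide; open, the fingers measure 114 mm over their backs; the gripper's body (76 mm by 85 mm) begins 54 mm behind the grasp point. The pads swing forward as they close: fully open they stand 13 mm farther back than shut.
Start: joints at [-1.179, 0.3, 1.521, -0, 1.321, -0.067], TCP at [0.244, -0.493, 0.253] pointing down, gripper open.
Joint ranges: [-3.03, 3.03], [-0.79, 2.21], [0.23, 2.52], [-1.04, 4.18], [0, 3.07], [-2.55, 2.55]. Speed limits (rad/s): [2.22, 2.22, 2.57, 3.14, 3.14, 3.14].

### API

Orientations are given as a 3x3 rotation matrix whose columns are the frame's x, y, z axes.
In Python, from bench import robot gives the robot as it stands.
- The arm moves only by the tool step_arm, never from a script. Its argument "plan" is a list of rows, each an object of numbers: "tx", "ty", "tz": the shift along the tool's x, y, z in m; "yaw": the turn about the tool's z in rad. In form: [{"tx": .., "ty": .., "tz": .., "yaw": ..}, ...]. A call has 1 to 5 rows; each row is the pose to reach, as a shift and turn from the pose commanded when the call began, along the tool's axes at that moment; what a row does not reach only later rows make up. A row lasts 1/10 s, in which the tool goes at most 50 mm and 8.59 degrees, less where a joint would pass 70% of its speed; a pose out of reach is approached as far as the arm can. A call with a gripper value outside its range is refused whole. "hand" is the opening, from 0 (shut) to 1 (fully open), set as the call begins (left out, the last holds). The fingers move at their own pace and stop on an object; "grip_force" is the grip in N (left out, the last holds). Time passes only in rows, so rows that repeat a pose let the fingers close. It gives the time, the measured TCP pose, the force, the opening and the grip force at its end, in the units of the state.
- robot.sense(): the state, without advancing time (a new reading comes with each control period).
- robot.snapshot(name): name is "scene" or "top" or "wrist"; returns a dict with "pixels" (384x512x3 uint8, red, green, blue), "vfov" (degrees; the focal length in pixels is half the picture's height over the tangent of half this angle, whatever the lens; pixels are square), "cx", "cy" (the principal point, pixels), "D" ([k1, k2, p1, p2, k3] as OpenCV has them; the pictures are not rectified), "R" (3x3) and "t" (3): a world point X has camera coordinates R X + t. Camera axes: x right, y down, z forward; pixel columns grow to the right and rows downward; lengths in m; the calibration is good to about 2 mm. A picture is of the moment at which its call begins. There is no depth.
- robot.close_job(): hands the job in; it is judged then, once.
The state is a dict: "t": time; "qpos": joint angles; "qvel": joint speeds; "joint_efforts": joint torques, N m; "ee_pos": TCP position; "ee_rot": TCP orientation; "force": force on the tool from outside, world axes, zero at the start; "torque": the same for the moment, N m; "width": opening from 0.0 (shut) to 1.0 (fully open); "finger_force": force on a finger pad.
Only numpy, scipy, OpenCV 4.12 (cv2) and the standard library are available. Lean on these libraries where they do the work, as an engineer would, in place of code of your own. Each camera call takes 0.05 s, during which the arm holds its last target. There are 200 camera calls.

### The job

A carving gouge has been left lying on the extractor's switch box, in the way of its handle: first lay it flat on the floor of the tool tray, beside the two gouges there, without dropping it. Then switch on the dust extractor (the big box with the long lever) and only after that the honing wheel (the small box with the bar handle), turning each handle a quarter turn clockwise until it has clicked fully home in its on position. Leave everything else on the bench where it is.

Things in the scene. Friction and masses are not known exactly. Their poses are not given: they have to be found in the camera images.
- extractor_box: Big grey switch enclosure screwed to the bench, 200 (x) x 150 (y) x 85 mm high, lid up; origin at the centre of its underside, z up. x points to its rear, where a conduit leaves it (away from the robot when yaw is 0), y to its left. Fixed; pose and yaw vary.
- extractor_hub (a point): Axis of the extractor's handle at lid level (85 mm above the bench), 20 mm to -x of the enclosure's centre; axes as the enclosure's. Black handle: round hub, radius 24 mm, 8 to 42 mm above the lid, with a one-sided lever 17 to 20 mm wide that reaches 95 mm from the axis and spans 12 to 36 mm above the lid. Under it a bezel 66 mm square, 7 mm high.
- extractor_handle (a joint): Angle in rad, growing clockwise seen from above. 0 = off: lever along the enclosure's +y (white dot on the lid). 1.571 = on: lever along +x, to the conduit (white bar on the lid). An over-centre spring holds it at either end: it takes about 0.55 N m to leave off, falling to nothing half-way (0.785), then it snaps to the other end by itself. Stops at both ends. Starts off.
- wheel_box: Small grey switch enclosure screwed to the bench, 160 (x) x 110 (y) x 70 mm high; origin at the centre of its underside, axes as for the big one (x to the conduit). Fixed; pose and yaw vary; the places of the two enclosures and the tray are swapped at random.
- wheel_hub (a point): Axis of the honing wheel's handle at the level of the lid (70 mm above the bench), 25 mm to -x of that enclosure's centre; axes as the enclosure's. The black handle is a straight bar centred on the axis, 80 mm long and 16 mm wide, spanning 12 to 38 mm above the lid, on a disc of radius 26 mm that reaches 20 mm above the lid.
- wheel_handle (a joint): Handle angle in rad, growing clockwise seen from above. 0 = off: bar lies along the enclosure's y, its end with the white line at +y. 1.571 = on: bar lies along x, the marked end towards the conduit. Over-centre spring and stops as on the extractor's handle, but about 0.26 N m to leave off. Starts off.
- gouge_grip (a point): Centre, half-way up, of the wooden handle of the gouge lying on the extractor's lid; the gouge's x points to its cutting edge, z up. It lies roughly along the enclosure's y (blade to +y), 70 mm to +x of the hub's axis, in the lever's sweep. Between its handle and the hub or lever there is room for a finger about 25 mm thick, no more.
- gouge_edge (a point): Cutting edge end of that gouge, 140 mm from gouge_grip along the gouge's x.
- gouge_butt (a point): Butt end of that gouge's handle, 60 mm from gouge_grip along -x.
- gouge: That gouge, 205 mm long, 75 to 155 g; origin under the centre of its handle. Octagonal wooden handle 125 mm long, 22 mm wide and high (flat-sided, does not roll), centred on gouge_grip; steel blade runs on 80 mm beyond it. It balances about 20 mm from gouge_grip towards the blade.
- tray: Open light-wood tool tray fixed to the bench, outside 155 (x) x 250 (y) x 36 mm high, walls and floor 5 mm; origin at the centre of its underside, x and y along its sides. Two gouges lie along y in its -x half; the free lane is the +x half (centred at x = +40 mm). Pose and yaw vary.
- tray_gouge1_grip (a point): Handle centre, half-way up, of the first gouge already in the tray (same size as the other; x towards its cutting edge). To stay.
- tray_gouge2_grip (a point): Handle centre, half-way up, of the second gouge already in the tray. To stay.
- oil: Small jar of honing oil, 38 mm diameter, 62 mm high, standing on the lid of the extractor's enclosure near its -x, -y corner; origin under its centre. To stay.
- blank: Wooden nameplate blank, 42 x 85 x 18 mm, lying on the lid of the wheel's enclosure, about 53 mm to +x of its centre; origin under its centre. To stay.
- stone: Whetstone in a wooden holder, 65 x 150 x 40 mm, on the far part of the bench; origin under its centre. To stay.
- pencils: Wooden pot of pencils, 72 mm diameter, 80 mm high (pencils to 130 mm), on the near part of the bench, between the left and the middle of the three fixed things; origin under its centre. To stay.
- mallet: Wooden mallet lying on the far part of the bench, head 100 x 60 x 60 mm, handle 170 mm along its y; origin under the head's centre. To stay.
- nameplates: Stack of four wooden nameplates, about 65 x 125 x 48 mm, on the far part of the bench; origin under its centre. To stay.
There are look-alikes about, which are no part of the job. What is shaped like the gouge but red is not meant.

How it is judged:
On the way, in this order (a step that is already met when the one before it is completed fails the run):
1. the gouge lies flat on the tray's floor, released and at rest (z of gouge_grip in the frame of tray between 0.008 and 0.024 m and z of each of gouge_edge, gouge_butt in the frame of tray below 0.034 m and x of gouge_edge in the frame of tray between -0.0725 and 0.0725 m and y of gouge_edge in the frame of tray between -0.12 and 0.12 m and x of gouge_butt in the frame of tray between -0.0725 and 0.0725 m and y of gouge_butt in the frame of tray between -0.12 and 0.12 m and linear speed of gouge below 0.03 m/s and contact force between gouge and the fingers below 0.1 N), for 0.2 s.
2. the extractor's handle is home in its on detent (value of joint extractor_handle above 1.45 rad), for 0.2 s.
3. the honing wheel's handle is home in its on detent (value of joint wheel_handle above 1.45 rad), for 0.2 s.
At the end, for the whole second after the job is handed in: The gouge lies inside the tray, flat on its floor (handle centre 8 to 24 mm above the tray's underside, both ends within the walls and below 34 mm), released and still; both handles stand at 1.45 rad or more, in their on detents (all of step 1 and value of joint each of extractor_handle, wheel_handle above 1.45 rad); the robot touches nothing.
It fails at once if the gouge is dropped or knocked down (falls freely faster than 1 m/s, about 50 mm) (linear speed of gouge above 1 m/s and contact force between gouge and the fingers below 0.05 N).
It fails at once if the honing wheel is switched on while the extractor is off (value of joint wheel_handle above 0.9 rad and value of joint extractor_handle below 0.7 rad).
It fails at once if either gouge in the tray is moved more than 30 mm (distance of any of tray_gouge1_grip, tray_gouge2_grip from where it was at the start of the episode above 0.03 m).
It fails at once if the oil jar or the blank on the switch boxes is moved more than 30 mm (distance of any of oil, blank from where it was at the start of the episode above 0.03 m).
It fails at once if the whetstone, pencil pot, mallet or stack of nameplates is moved more than 30 mm (distance of any of stone, pencils, mallet, nameplates from where it was at the start of the episode above 0.03 m).
It also fails if it takes over 67 s, if anything falls off the work surface, if the arm or the gripper's body presses on something with over 40 N, if the wrist force passes 120 N, or if a joint passes its speed limit or range.

## Working session

There is one attempt and no reset: what is moved stays moved. The work goes in short steps, Python scripts to look and compute and a tool call to move; the robot and the scene stay as the last step left them, time stands still between calls to the robot, and variables do not carry over. Pictures are saved under pics/ and viewed, at most 10 in all, crops included, and the job is handed in when it is done.

Besides the shell and the picture viewer there is one more tool, called after "Emit:" as name([rows], argument=value, ...), one row to a line, values as JSON. step_arm: Moves the arm, as the interface text tells. Its arguments: {"type":"object","properties":{"plan":{"type":"array","items":{"type":"object","properties":{"tx":{"type":"number"},"ty":{"type":"number"},"tz":{"type":"number"},"yaw":{"type":"number"}}}},"hand":{"type":"number"},"grip_force":{"type":"number"}},"required":["plan"]}

```bash
mkdir -p pics; cat > h.py <<'E'
import numpy as np, cv2
from bench import robot
def snap(cam,name):
    s=robot.snapshot(cam); cv2.imwrite(f'pics/{name}.png',s['pixels'][:,:,::-1])
    np.savez(f'pics/{name}.npz',**s); return s
def load(name): return dict(np.load(f'pics/{name}.npz'))
def K(s):
    f=192/np.tan(np.radians(float(s['vfov']))/2); return np.array([[f,0,float(s['cx'])],[0,f,float(s['cy'])],[0,0,1]])
def p2w(s,px,z):
    n=cv2.undistortPoints(np.array(px,float).reshape(-1,1,2),K(s),np.array(s['D'],float)).reshape(-1,2)
    d=np.c_[n,np.ones(len(n))]@s['R']; c=-s['R'].T@s['t']
    return c+d*((np.array(z)-c[2])/d[:,2])[:,None]
def w2p(s,X):
    return cv2.projectPoints(np.array(X,float).reshape(-1,1,3),cv2.Rodrigues(s['R'])[0],s['t'],K(s),np.array(s['D'],float))[0].reshape(-1,2)
E
python3 - <<'E'
from h import *
a=snap('top','top0');b=snap('scene','scene0')
cv2.imwrite('pics/top0b.png',cv2.resize(a['pixels'][:,:,::-1],(800,600),interpolation=cv2.INTER_CUBIC))
for s in(a,b): print(-s['R'].T@s['t'],s['vfov'],s['D'])
q=robot.sense();print(q['ee_pos'],q['ee_rot'],q['width'],robot.finger_overhang)
E
```

```text
[0.39106321 0.0018631  1.61996046] 43.98182934813335 [-0.13081782  0.          0.          0.          0.        ]
[ 1.22287255 -0.2974633   0.72768733] 55.30086989515034 [-0.11524619  0.          0.          0.          0.        ]
[ 0.24350106 -0.49296122  0.25278646] [[ 8.96585949e-01  4.42869605e-01 -3.84783043e-04]
 [ 4.42869767e-01 -8.96585468e-01  9.31176568e-04]
 [ 6.73989143e-05 -1.00528860e-03 -9.99999492e-01]] 1.0010362679373694 0.022
```

View pics/top0b.png

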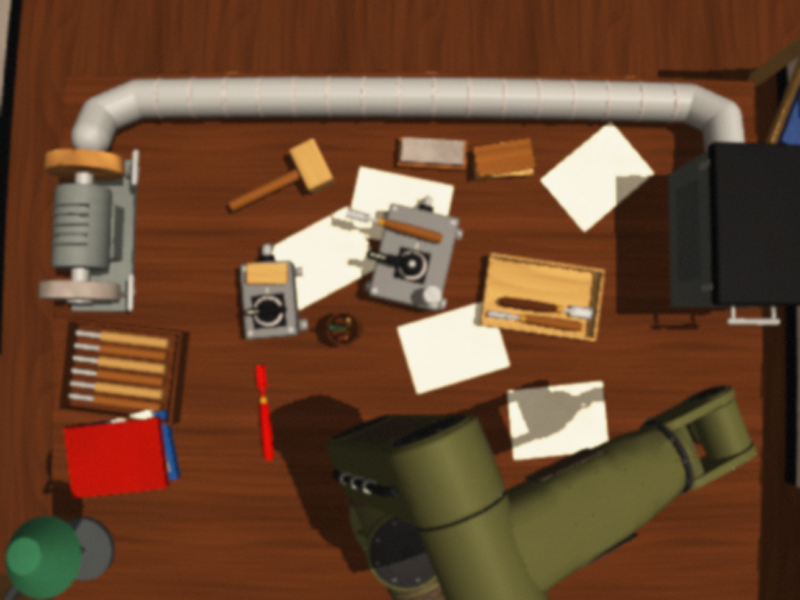

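View pics/scene0.png

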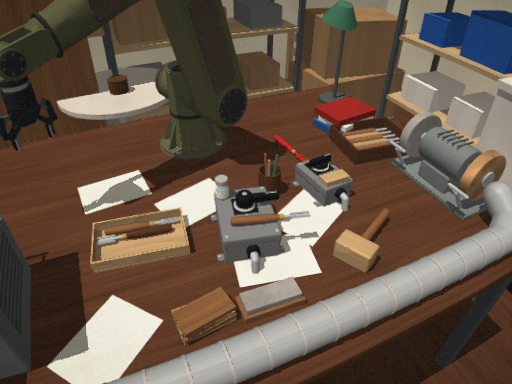

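The top view shows the wheel box at left (display ~(268,300)), the extractor in the middle (~(413,257)) and the tray at right (~(543,297)). The gouge lies across the extractor's far end at (390,225). I'll enlarge that area.

```bash
python3 - <<'E'
from h import *
s=load('top0');c=s['pixels'][115:230,145:395,::-1]
cv2.imwrite('pics/crop0.png',cv2.resize(c,(800,368),interpolation=cv2.INTER_CUBIC))
E
```

```text
(no output)
```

View pics/crop0.png

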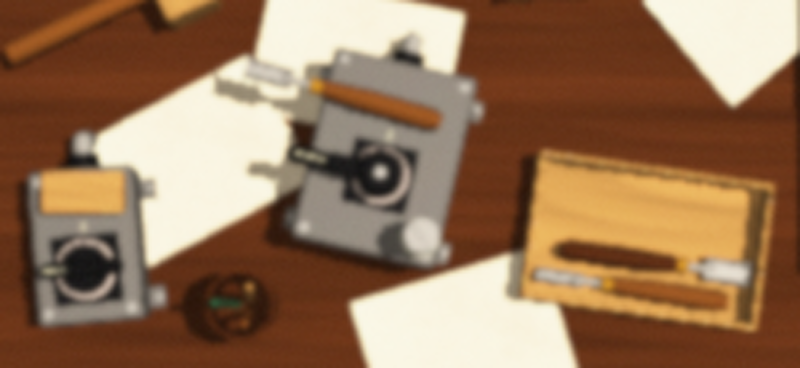

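```bash
cat > m.py <<'E'
from h import *
s=load('top0')
def W(p,z): return p2w(s,np.array(p,float)/3.2+[145,115]-[0.35,0.35],np.full(len(p),z))
np.set_printoptions(precision=4,suppress=True)
def line(n,a,b): print(n,a[:2],b[:2],'len',np.linalg.norm(b-a),'dir deg',np.degrees(np.arctan2(*(b-a)[1::-1])))
g=W([(439,118),(316,87),(247,65)],.096); line('gouge handle butt->ferr',g[0],g[1]); line('gouge butt->edge',g[0],g[2])
def box(n,p,z):
    w=W(p,z); c=w.mean(0); x=(w[0]+w[1]-w[2]-w[3])/2; y=(w[0]+w[3]-w[1]-w[2])/2
    print(n,c[:2],'size',np.linalg.norm(x),np.linalg.norm(y),'yaw x',np.degrees(np.arctan2(x[1],x[0])),'from y',np.degrees(np.arctan2(-y[0],y[1])))
box('ext',[(338,50),(477,84),(432,265),(288,235)],.085)
box('wheel',[(28,178),(135,168),(148,312),(38,325)],.07)
box('tray',[(540,150),(774,186),(757,330),(512,295)],.036)
print('hub',W([(380,173)],.127),'tip',W([(290,155)],.121),'whub',W([(85,269)],.1))
print('oil',W([(424,236)],.147))
print('traygouges',W([(555,247),(680,264),(735,300),(608,284)],.016))
E
python3 m.py
```

```text
gouge handle butt->ferr [ 0.5869 -0.0665] [0.6176 0.0577] len 0.1279962029138752 dir deg 76.13835098284882
gouge butt->edge [ 0.5869 -0.0665] [0.6397 0.1278] len 0.20133095466882864 dir deg 74.81137345639526
ext [ 0.5471 -0.0112] size 0.19255846561372397 0.1471098599282192 yaw x -14.13357899437375 from y -12.415408219573775
wheel [0.4569 0.2921] size 0.1498526969936904 0.11274989312894272 yaw x 5.461593626144063 from y 6.411246192833276
tray [ 0.468  -0.2872] size 0.15367707467203195 0.2556041388390072 yaw x -9.021391772676003 from y -8.00759821974947
hub [[ 0.528  -0.0072  0.127 ]] tip [[0.5459 0.082  0.121 ]] whub [[0.4321 0.2881 0.1   ]]
oil [[ 0.4652 -0.0501  0.147 ]]
traygouges [[ 0.461  -0.1934  0.016 ]
 [ 0.4438 -0.3267  0.016 ]
 [ 0.4059 -0.3857  0.016 ]
 [ 0.4222 -0.2498  0.016 ]]
```

```bash
cat > go.py <<'E'
from h import *
import sys
# usage: go.py x y z [deg of tool-y direction]
np.set_printoptions(precision=4,suppress=True)
def go(x,y,z,ang=None):
    q=robot.sense(); R=q['ee_rot']; d=R.T@(np.array([x,y,z])-q['ee_pos'])
    a=np.degrees(np.arctan2(R[1,1],R[0,1])); yaw=0 if ang is None else -np.radians((ang-a+180)%360-180)
    print('t',round(q['t'],2),'ee',q['ee_pos'],'yang',round(a,1),'F',q['force'],'w',round(q['width'],3),'q',q['qpos'],'-> d',d,'yaw',round(yaw,3))
if __name__=='__main__': go(*map(float,sys.argv[1:]))
E
python3 go.py .605 .008 .25 -14
```

```text
t 0.1 ee [ 0.2435 -0.493   0.2528] yang -63.7 F [ 0.1749 -0.0094  0.999 ] w 1.001 q [-1.1786  0.3004  1.5215  0.      1.3207 -0.0666] -> d [ 0.546  -0.2891  0.0031] yaw -0.868
```

Emit:
step_arm([
  {"tx": 0.04, "ty": -0.02, "tz": 0, "yaw": -0.1},
  {"tx": 0.08, "ty": -0.04, "tz": 0, "yaw": -0.2},
  {"tx": 0.12, "ty": -0.06, "tz": 0, "yaw": -0.3},
  {"tx": 0.16, "ty": -0.08, "tz": 0, "yaw": -0.4},
  {"tx": 0.2, "ty": -0.105, "tz": 0, "yaw": -0.5},
], hand=0.47)

```text
t: 0.6
ee_pos: [0.3771, -0.3089, 0.253]
ee_rot: [[0.571, 0.821, -0.0], [0.821, -0.571, 0.0], [0.0, -0.0, -1.0]]
force: [1.5, -0.1, 0.2]
width: 0.47
finger_force: 0.0
```

```bash
python3 go.py .605 .008 .25 -14
```

```text
t 0.6 ee [ 0.3771 -0.3089  0.253 ] yang -34.9 F [ 1.4746 -0.1192  0.1881] w 0.47 q [-0.7615  0.1607  1.6928  0.0001  1.2885 -0.1532] -> d [0.3903 0.0059 0.0031] yaw -0.364
```

Emit:
step_arm([
  {"tx": 0.045, "ty": 0, "tz": 0, "yaw": -0.09},
  {"tx": 0.09, "ty": 0, "tz": 0, "yaw": -0.18},
  {"tx": 0.135, "ty": 0, "tz": 0, "yaw": -0.27},
  {"tx": 0.18, "ty": 0.003, "tz": 0, "yaw": -0.364},
  {"tx": 0.225, "ty": 0.003, "tz": 0, "yaw": -0.364},
])

```text
t: 1.1
ee_pos: [0.509, -0.1263, 0.2531]
ee_rot: [[0.242, 0.97, -0.0], [0.97, -0.242, 0.0], [-0.0, -0.0, -1.0]]
force: [0.1, -0.8, 0.4]
width: 0.473
finger_force: 0.0
```

```bash
python3 go.py .605 .008 .25 -14
```

```text
t 1.1 ee [ 0.509  -0.1263  0.2531] yang -14.0 F [ 0.0786 -0.7677  0.3859] w 0.473 q [-0.313   0.2431  1.5935 -0.      1.3052 -0.0684] -> d [0.1535 0.0607 0.0031] yaw -0.0
```

Emit:
step_arm([
  {"tx": 0.04, "ty": 0.015, "tz": 0, "yaw": 0},
  {"tx": 0.08, "ty": 0.03, "tz": 0, "yaw": 0},
  {"tx": 0.12, "ty": 0.045, "tz": 0, "yaw": 0},
  {"tx": 0.153, "ty": 0.06, "tz": 0.003, "yaw": 0},
  {"tx": 0.153, "ty": 0.06, "tz": 0.003, "yaw": 0},
])

```text
t: 1.6
ee_pos: [0.605, 0.0089, 0.2489]
ee_rot: [[0.242, 0.97, -0.002], [0.97, -0.242, 0.001], [0.0, -0.002, -1.0]]
force: [0.8, -0.2, 0.4]
width: 0.47
finger_force: 0.0
```

```bash
python3 - <<'E'
from h import *
a=snap('wrist','w1')
cv2.imwrite('pics/w1b.png',cv2.resize(a['pixels'][:,:,::-1],(800,600),interpolation=cv2.INTER_CUBIC))
print(-a['R'].T@a['t'],a['R'])
gx=np.array([np.cos(np.radians(76)),np.sin(np.radians(76)),0]);g=np.array([.602,-.004,.096])
print(w2p(a,[g,g-.0625*gx,g+.0625*gx,g+.14*gx,[.528,-.0072,.127]])*800/512)
E
python3 go.py .605 .008 .25 -14
```

```text
[0.62195663 0.0797601  0.37011636] [[ 9.70202561e-01 -2.42294403e-01 -6.42902259e-04]
 [-2.32137252e-01 -9.30284680e-01  2.84047021e-01]
 [-6.94210854e-02 -2.75433905e-01 -9.58810136e-01]]
[[404.06858846 306.70145452]
 [403.99981009 391.87828247]
 [404.13575744 210.23970075]
 [404.20971076  75.08278353]
 [287.09350671 355.04163313]]
t 1.65 ee [0.6041 0.0072 0.2491] yang -14.1 F [ 0.3238 -0.1674 -0.0514] w 0.471 q [-0.0488  0.4254  1.3609 -0.      1.357   0.1967] -> d [ 0.001   0.0006 -0.0009] yaw -0.001
```

View pics/w1b.png

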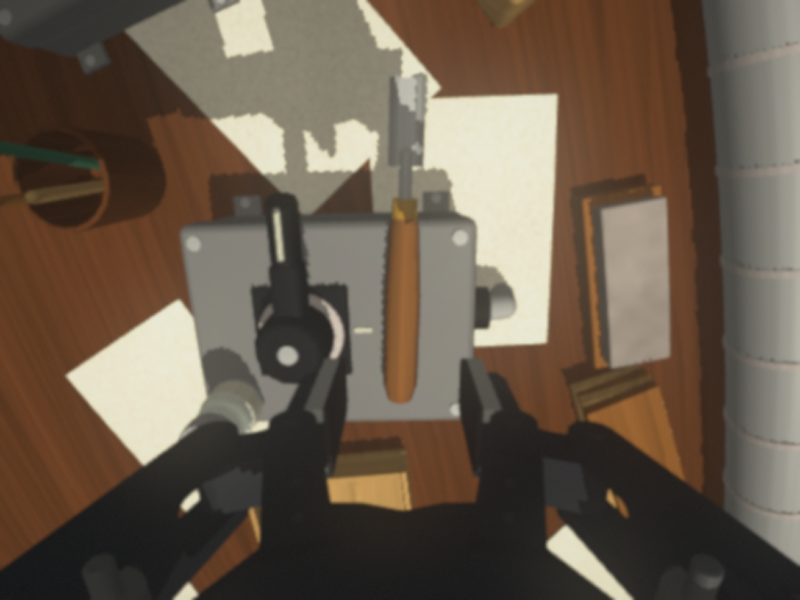

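The gouge handle runs from (405,200) to (400,402), within a few pixels of the prediction. The hub's white centre is at (288,355), also as predicted. I'll descend onto the gouge.

Emit:
step_arm([
  {"tx": 0.001, "ty": 0, "tz": 0.04, "yaw": 0},
  {"tx": 0.001, "ty": 0, "tz": 0.08, "yaw": 0},
  {"tx": 0.001, "ty": 0, "tz": 0.11, "yaw": 0},
  {"tx": 0.001, "ty": 0, "tz": 0.138, "yaw": 0},
  {"tx": 0.001, "ty": 0, "tz": 0.138, "yaw": 0},
])

```text
t: 2.15
ee_pos: [0.6019, 0.0057, 0.1088]
ee_rot: [[0.246, 0.969, -0.007], [0.969, -0.246, 0.0], [-0.001, -0.006, -1.0]]
force: [-0.1, -0.5, -0.5]
width: 0.47
finger_force: 0.0
```

Emit:
step_arm([
  {"tx": 0, "ty": 0, "tz": 0, "yaw": 0},
  {"tx": 0, "ty": 0, "tz": 0, "yaw": 0},
  {"tx": 0, "ty": 0, "tz": 0, "yaw": 0},
  {"tx": 0, "ty": 0, "tz": 0, "yaw": 0},
  {"tx": 0, "ty": 0, "tz": 0, "yaw": 0},
], hand=0.1, grip_force=40)

```text
t: 2.65
ee_pos: [0.6046, 0.0064, 0.1139]
ee_rot: [[0.245, 0.969, 0.002], [0.969, -0.245, -0.0], [0.0, 0.002, -1.0]]
force: [-2.2, -2.6, 7.7]
width: 0.247
finger_force: 42.6
```

Emit:
step_arm([
  {"tx": 0, "ty": 0, "tz": -0.015, "yaw": 0},
  {"tx": 0, "ty": 0, "tz": -0.035, "yaw": 0},
  {"tx": 0, "ty": 0, "tz": -0.06, "yaw": 0},
  {"tx": 0, "ty": 0, "tz": -0.09, "yaw": 0},
  {"tx": 0, "ty": 0, "tz": -0.11, "yaw": 0},
])

```text
t: 3.15
ee_pos: [0.6043, 0.0067, 0.2258]
ee_rot: [[0.245, 0.969, 0.003], [0.969, -0.245, -0.0], [0.001, 0.003, -1.0]]
force: [1.0, -0.0, -0.9]
width: 0.246
finger_force: 41.6
```

```bash
python3 - <<'E'
from h import *
a=snap('wrist','w2');
cv2.imwrite('pics/w2b.png',cv2.resize(a['pixels'][:,:,::-1],(640,480)))
print(robot.sense()['torque'],robot.sense()['finger_force'])
E
python3 go.py .505 -.321 .22 -8.5
```

```text
[0.02812199 0.02144131 0.03859681] 41.60065054893494
t 3.2 ee [0.6051 0.0067 0.2288] yang -14.2 F [0.72   1.1384 3.3326] w 0.246 q [-0.0495  0.4388  1.3898  0.0001  1.306   0.1983] -> d [-0.3422 -0.0168  0.0082] yaw -0.099
```

View pics/w2b.png

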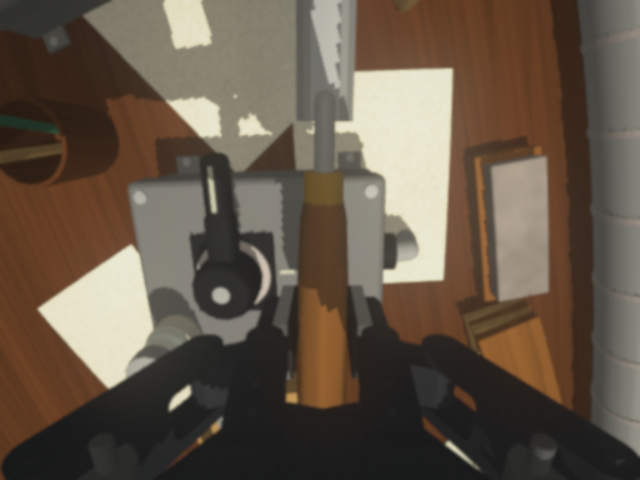

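The gouge is held straight between the pads, with the ferrule end at (323,172) in the picture. I'll work out where along the handle the grip is while moving towards the tray.

```bash
python3 - <<'E'
from h import *
s=load('w2'); q=robot.sense()
w=p2w(s,[(258,137)],[.22])[0]; gx=q['ee_rot'][:,0]
print(w,'TCP offset from grip', .0625-(w-q['ee_pos'])@gx)
E
```

```text
[0.61872672 0.06577284 0.22      ] TCP offset from grip 0.0018812102039673304
```

Emit:
step_arm([
  {"tx": -0.03, "ty": -0.002, "tz": 0, "yaw": -0.01},
  {"tx": -0.07, "ty": -0.004, "tz": 0, "yaw": -0.03},
  {"tx": -0.115, "ty": -0.006, "tz": 0, "yaw": -0.05},
  {"tx": -0.16, "ty": -0.008, "tz": 0, "yaw": -0.07},
  {"tx": -0.2, "ty": -0.01, "tz": 0, "yaw": -0.099},
])

```text
t: 3.7
ee_pos: [0.5444, -0.1865, 0.2228]
ee_rot: [[0.148, 0.989, 0.0], [0.989, -0.148, -0.0], [-0.0, 0.0, -1.0]]
force: [1.2, -0.1, -0.7]
width: 0.243
finger_force: 41.6
```

```bash
python3 go.py .505 -.321 .22 -8.5
```

```text
t 3.7 ee [ 0.5444 -0.1865  0.2228] yang -8.5 F [ 1.2302 -0.1066 -0.6514] w 0.243 q [-0.3938  0.3815  1.4845  0.      1.2752 -0.2455] -> d [-0.1388 -0.0191  0.0028] yaw 0.0
```

Emit:
step_arm([
  {"tx": -0.04, "ty": -0.006, "tz": 0, "yaw": 0},
  {"tx": -0.08, "ty": -0.012, "tz": 0, "yaw": 0},
  {"tx": -0.12, "ty": -0.018, "tz": 0.01, "yaw": 0},
  {"tx": -0.145, "ty": -0.023, "tz": 0.02, "yaw": 0},
  {"tx": -0.145, "ty": -0.023, "tz": 0.02, "yaw": 0},
])

```text
t: 4.2
ee_pos: [0.4993, -0.3271, 0.2011]
ee_rot: [[0.152, 0.988, -0.002], [0.988, -0.152, 0.001], [0.001, -0.002, -1.0]]
force: [-0.7, 0.1, -0.6]
width: 0.248
finger_force: 41.5
```

```bash
python3 - <<'E'
from h import *
a=snap('wrist','w3');
cv2.imwrite('pics/w3b.png',cv2.resize(a['pixels'][:,:,::-1],(640,480)))
th=np.radians(-8.5);ex=np.array([np.cos(th),np.sin(th),0]);ey=np.array([-ex[1],ex[0],0]);c=np.array([.468,-.2872,0])
print(w2p(a,[c+sx*.0775*ex+sy*.125*ey+[0,0,.036] for sx,sy in((1,1),(1,-1),(-1,-1),(-1,1))])*1.25)
E
python3 go.py .5 -.327 .2 -8.5
```

```text
[[377.29535824  16.29736731]
 [367.39569267 320.94385837]
 [200.27376839 320.89385133]
 [169.36289122  20.17936601]]
t 4.25 ee [ 0.5002 -0.3257  0.2019] yang -8.7 F [ 0.4826 -0.4213 -0.7715] w 0.247 q [-0.6386  0.4481  1.4409  0.0001  1.2538 -0.4873] -> d [-0.0013  0.      0.0019] yaw -0.003
```

View pics/w3b.png

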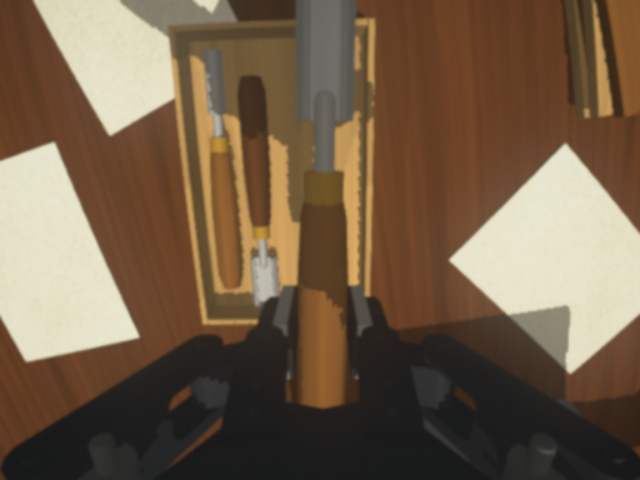

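The tray rim corners at (375,18), (203,322) and (170,25) are within a few pixels of the prediction, and the lane under the gouge is free. I'll lower it.

Emit:
step_arm([
  {"tx": -0.001, "ty": 0, "tz": 0.035, "yaw": 0},
  {"tx": -0.001, "ty": 0, "tz": 0.075, "yaw": 0},
  {"tx": -0.001, "ty": 0, "tz": 0.11, "yaw": 0},
  {"tx": -0.001, "ty": 0, "tz": 0.14, "yaw": 0},
  {"tx": -0.001, "ty": 0, "tz": 0.155, "yaw": 0},
])

```text
t: 4.75
ee_pos: [0.5008, -0.3242, 0.0454]
ee_rot: [[0.147, 0.989, -0.002], [0.989, -0.147, 0.002], [0.001, -0.002, -1.0]]
force: [1.0, -1.1, -0.9]
width: 0.243
finger_force: 41.5
```

Emit:
step_arm([
  {"tx": 0, "ty": 0, "tz": 0.004, "yaw": 0},
  {"tx": 0, "ty": 0, "tz": 0.008, "yaw": 0},
  {"tx": 0, "ty": 0, "tz": 0.011, "yaw": 0},
  {"tx": 0, "ty": 0, "tz": 0.013, "yaw": 0},
])

```text
t: 5.15
ee_pos: [0.5013, -0.326, 0.0352]
ee_rot: [[0.148, 0.989, 0.001], [0.989, -0.148, -0.001], [-0.001, 0.001, -1.0]]
force: [-0.1, -0.5, -0.8]
width: 0.246
finger_force: 41.5
```

Emit:
step_arm([
  {"tx": 0, "ty": 0, "tz": 0.002, "yaw": 0},
  {"tx": 0, "ty": 0, "tz": 0.003, "yaw": 0},
  {"tx": 0, "ty": 0, "tz": 0.003, "yaw": 0},
])

```text
t: 5.45
ee_pos: [0.5013, -0.3261, 0.0339]
ee_rot: [[0.148, 0.989, 0.001], [0.989, -0.148, -0.001], [-0.001, 0.001, -1.0]]
force: [-9.0, 7.4, 24.2]
width: 0.243
finger_force: 44.7
```

Emit:
step_arm([
  {"tx": 0, "ty": 0, "tz": -0.001, "yaw": 0},
  {"tx": 0, "ty": 0, "tz": -0.001, "yaw": 0},
  {"tx": 0, "ty": 0, "tz": -0.001, "yaw": 0},
], hand=0.36)

```text
t: 5.75
ee_pos: [0.5009, -0.3259, 0.0324]
ee_rot: [[0.149, 0.989, 0.0], [0.989, -0.149, -0.0], [-0.0, 0.0, -1.0]]
force: [-0.3, -0.0, 0.4]
width: 0.356
finger_force: 0.0
```

Emit:
step_arm([
  {"tx": 0, "ty": 0, "tz": -0.01, "yaw": 0},
  {"tx": 0, "ty": 0, "tz": -0.035, "yaw": 0},
  {"tx": 0, "ty": 0, "tz": -0.07, "yaw": 0},
  {"tx": 0, "ty": 0, "tz": -0.12, "yaw": 0},
  {"tx": 0, "ty": 0, "tz": -0.17, "yaw": 0},
])

```text
t: 6.25
ee_pos: [0.5005, -0.3255, 0.2045]
ee_rot: [[0.148, 0.989, -0.0], [0.989, -0.148, 0.0], [0.0, -0.0, -1.0]]
force: [0.9, -0.3, 0.4]
width: 0.36
finger_force: 0.0
```

```bash
python3 - <<'E'
from h import *
a=snap('wrist','w4')
cv2.imwrite('pics/w4b.png',cv2.resize(a['pixels'][:,:,::-1],(640,480)))
# check refined extractor pose from w1 : predicted lid corners, hub, lever tip
s=load('w1')
for yaw in(-13,-14):
    th=np.radians(yaw);ex=np.array([np.cos(th),np.sin(th),0]);ey=np.array([-ex[1],ex[0],0]);h=np.array([.528,-.0072,0])
    c=h+.02*ex
    print(yaw,(w2p(s,[c+sx*.1*ex+sy*.075*ey+[0,0,.085] for sx,sy in((1,1),(1,-1),(-1,-1),(-1,1))]+[h+.095*ey+[0,0,.121],h+[0,0,.127]])*1.5625).round())
E
python3 go.py .5 -.327 .2 -8.5
```

```text
-13 [[478. 219.]
 [471. 422.]
 [207. 425.]
 [174. 226.]
 [274. 194.]
 [287. 355.]]
-14 [[480. 222.]
 [469. 425.]
 [205. 423.]
 [175. 224.]
 [277. 194.]
 [287. 355.]]
t 6.3 ee [ 0.5026 -0.327   0.214 ] yang -8.5 F [ 1.1734 -0.3001  8.4621] w 0.361 q [-0.6379  0.4366  1.4282 -0.      1.2649 -0.489 ] -> d [-0.0003 -0.0027  0.014 ] yaw -0.001
```

View pics/w4b.png

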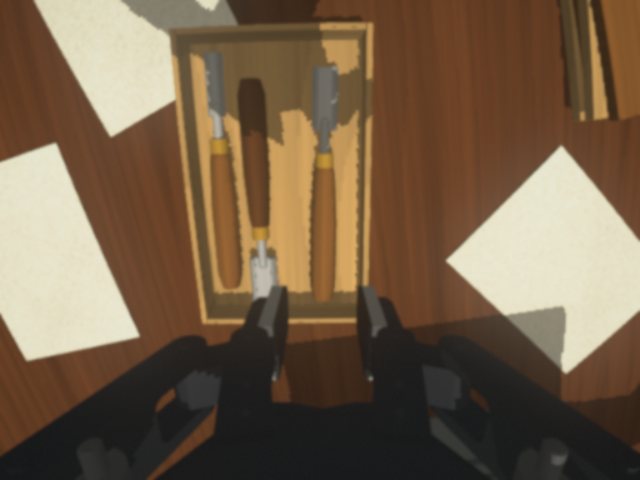

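The gouge lies flat in the lane, with its butt at (323,299) and edge at (324,67). I'll check the butt's margin numerically.

```bash
python3 - <<'E'
from h import *
a=load('w4')
th=np.radians(-8.5);ex=np.array([np.cos(th),np.sin(th),0]);ey=np.array([-ex[1],ex[0],0]);c=np.array([.468,-.2872,0])
for p in p2w(a,np.array([(323,299),(324,67),(324,152)])/1.25,[.014]*3): print((p-c)@ex,(p-c)@ey)
rim=p2w(a,np.array([(372,23),(363,322),(204,322),(172,30)])/1.25,[.036]*4)
for p in rim: print('rim',(p-c)@ex,(p-c)@ey)
E
```

```text
0.03818475876133974 -0.11329915663314578
0.03903120017215226 0.095744528226498
0.03906209394099084 0.026881168733828308
rim 0.07483419318299343 0.12313297590454267
rim 0.07546542660488398 -0.12630554099971994
rim -0.07384822500624373 -0.12673322370864223
rim -0.07658824853973964 0.12022470612432906
```

The margin is fine: the butt is at about -0.11 and the edge at +0.095. Next is the extractor lever, pushed with the closed fingers.

```bash
python3 go.py .5025 .079 .21 -13.5
```

```text
t 6.3 ee [ 0.5026 -0.327   0.214 ] yang -8.5 F [ 1.1734 -0.3001  8.4621] w 0.361 q [-0.6379  0.4366  1.4282 -0.      1.2649 -0.489 ] -> d [ 0.4015 -0.0603  0.0011] yaw 0.087
```

Emit:
step_arm([
  {"tx": 0.04, "ty": -0.006, "tz": 0, "yaw": 0.02},
  {"tx": 0.08, "ty": -0.012, "tz": 0, "yaw": 0.04},
  {"tx": 0.12, "ty": -0.018, "tz": 0, "yaw": 0.06},
  {"tx": 0.165, "ty": -0.024, "tz": 0, "yaw": 0.087},
  {"tx": 0.21, "ty": -0.03, "tz": 0, "yaw": 0.087},
], hand=0)

```text
t: 6.8
ee_pos: [0.5021, -0.1121, 0.2028]
ee_rot: [[0.235, 0.972, 0.001], [0.972, -0.235, -0.0], [-0.0, 0.001, -1.0]]
force: [1.7, 0.2, 0.2]
width: 0.001
finger_force: 0.0
```

Emit:
step_arm([
  {"tx": 0.045, "ty": -0.002, "tz": 0, "yaw": 0},
  {"tx": 0.09, "ty": -0.005, "tz": 0, "yaw": 0},
  {"tx": 0.135, "ty": -0.008, "tz": 0, "yaw": 0},
  {"tx": 0.18, "ty": -0.01, "tz": 0, "yaw": 0},
  {"tx": 0.18, "ty": -0.01, "tz": 0, "yaw": 0},
])

```text
t: 7.3
ee_pos: [0.535, 0.068, 0.2027]
ee_rot: [[0.229, 0.973, 0.001], [0.973, -0.229, 0.001], [0.001, 0.001, -1.0]]
force: [-0.3, -1.1, 0.7]
width: 0.0
finger_force: 0.0
```

```bash
python3 go.py .5025 .079 .122 -13.5
```

```text
t 7.3 ee [0.535  0.068  0.2027] yang -13.3 F [-0.2719 -1.096   0.6796] w 0.0 q [0.0581 0.3226 1.6134 0.0007 1.2048 0.2894] -> d [ 0.0032 -0.0342  0.0807] yaw 0.004
```

Emit:
step_arm([
  {"tx": 0.003, "ty": -0.034, "tz": 0, "yaw": 0.004},
  {"tx": 0.003, "ty": -0.034, "tz": 0.02, "yaw": 0.004},
  {"tx": 0.003, "ty": -0.034, "tz": 0.05, "yaw": 0.004},
  {"tx": 0.003, "ty": -0.034, "tz": 0.08, "yaw": 0.004},
  {"tx": 0.003, "ty": -0.034, "tz": 0.08, "yaw": 0.004},
])

```text
t: 7.8
ee_pos: [0.5007, 0.0739, 0.1195]
ee_rot: [[0.238, 0.971, -0.006], [0.971, -0.238, -0.001], [-0.002, -0.005, -1.0]]
force: [-0.8, 0.2, 0.1]
width: -0.0
finger_force: 0.0
```

```bash
cat > arc.py <<'E'
import sys
from h import *
# arc.py hubx huby yawdeg r off z phis... : rows (tool frame) for TCP behind lever at angle phi, tool y kept along n
hx,hy,yw,r,off,z=map(float,sys.argv[1:7]); q=robot.sense();R=q['ee_rot']
a=np.degrees(np.arctan2(R[1,1],R[0,1]))
for ph in map(float,sys.argv[7:]):
    t=np.radians(yw-ph); n=np.array([np.cos(t),np.sin(t)]); l=np.array([-n[1],n[0]])
    p=np.array([hx,hy])+r*l-off*n
    d=R.T@(np.r_[p,z]-q['ee_pos']); print(ph,d.round(4),'yaw',round(-np.radians((yw-ph-a+180)%360-180),3))
E
python3 go.py .5025 .079 .122 -13.5; python3 arc.py .528 -.0072 -13.5 .078 .025 .122 0 6 13 20 27 34 41 48 55 62 70
```

```text
t 7.8 ee [0.5007 0.0739 0.1195] yang -13.8 F [-0.7721  0.1873  0.0942] w -0.0 q [ 0.0743  0.3638  1.7753 -0.0001  1.0081  0.3147] -> d [ 0.0053  0.0005 -0.0025] yaw -0.005
0.0 [ 0.0056  0.0204 -0.0026] yaw -0.005
6.0 [ 0.0078  0.0287 -0.0026] yaw 0.1
13.0 [ 0.0093  0.0386 -0.0027] yaw 0.222
20.0 [ 0.0095  0.0486 -0.0027] yaw 0.344
27.0 [ 0.0086  0.0585 -0.0028] yaw 0.466
34.0 [ 0.0064  0.0683 -0.0028] yaw 0.589
41.0 [ 0.0031  0.0777 -0.0029] yaw 0.711
48.0 [-0.0014  0.0867 -0.0029] yaw 0.833
55.0 [-0.0069  0.095  -0.003 ] yaw 0.955
62.0 [-0.0134  0.1027 -0.003 ] yaw 1.077
70.0 [-0.0218  0.1103 -0.003 ] yaw 1.217
```

Emit:
step_arm([
  {"tx": 0.005, "ty": 0.01, "tz": -0.002, "yaw": 0},
  {"tx": 0.0055, "ty": 0.02, "tz": -0.002, "yaw": 0},
  {"tx": 0.008, "ty": 0.0285, "tz": -0.002, "yaw": 0.1},
  {"tx": 0.009, "ty": 0.0385, "tz": -0.002, "yaw": 0.22},
  {"tx": 0.0095, "ty": 0.0485, "tz": -0.002, "yaw": 0.34},
])

```text
t: 8.3
ee_pos: [0.5522, 0.0721, 0.1257]
ee_rot: [[0.552, 0.834, -0.0], [0.834, -0.552, 0.0], [0.0, -0.0, -1.0]]
force: [-7.4, 0.8, 3.1]
width: 0.002
finger_force: 3.2
```

```bash
python3 arc.py .528 -.0072 -13.5 .078 .025 .122 20 27 34 41 48 55 62 70 78 86
```

```text
20.0 [-0.0015 -0.0014  0.0037] yaw -0.0
27.0 [0.0009 0.0083 0.0037] yaw 0.122
34.0 [0.0022 0.0182 0.0037] yaw 0.244
41.0 [0.0022 0.0282 0.0037] yaw 0.366
48.0 [0.0011 0.0381 0.0037] yaw 0.489
55.0 [-0.0013  0.0478  0.0037] yaw 0.611
62.0 [-0.0048  0.0572  0.0037] yaw 0.733
70.0 [-0.0102  0.0673  0.0037] yaw 0.873
78.0 [-0.017   0.0765  0.0037] yaw 1.012
86.0 [-0.025   0.0847  0.0037] yaw 1.152
```

Contact is made, at about 7 N, so I'll keep following the arc.

Emit:
step_arm([
  {"tx": 0.001, "ty": 0.0085, "tz": 0.002, "yaw": 0.12},
  {"tx": 0.002, "ty": 0.018, "tz": 0.003, "yaw": 0.24},
  {"tx": 0.002, "ty": 0.028, "tz": 0.003, "yaw": 0.36},
  {"tx": 0.001, "ty": 0.038, "tz": 0.003, "yaw": 0.49},
  {"tx": -0.001, "ty": 0.048, "tz": 0.003, "yaw": 0.61},
])

```text
t: 8.8
ee_pos: [0.5923, 0.0445, 0.1227]
ee_rot: [[0.93, 0.367, 0.001], [0.367, -0.93, 0.0], [0.001, 0.001, -1.0]]
force: [-0.2, 0.1, -0.6]
width: -0.001
finger_force: 0.0
```

```bash
python3 arc.py .528 -.0072 -13.5 .078 .025 .122 55 62 70 76
```

```text
55.0 [-0.0008 -0.0004  0.0007] yaw 0.0
62.0 [0.0017 0.0093 0.0007] yaw 0.122
70.0 [0.003  0.0206 0.0007] yaw 0.262
76.0 [0.003  0.0292 0.0007] yaw 0.367
```

Emit:
step_arm([
  {"tx": 0.002, "ty": 0.009, "tz": 0, "yaw": 0.12},
  {"tx": 0.003, "ty": 0.0205, "tz": 0, "yaw": 0.26},
  {"tx": 0.003, "ty": 0.029, "tz": 0, "yaw": 0.36},
  {"tx": 0.003, "ty": 0.01, "tz": -0.02, "yaw": 0.36},
  {"tx": 0.003, "ty": 0.0, "tz": -0.07, "yaw": 0.36},
])

```text
t: 9.3
ee_pos: [0.5929, 0.0459, 0.1886]
ee_rot: [[1.0, 0.02, -0.006], [0.02, -1.0, -0.0], [-0.006, -0.0, -1.0]]
force: [1.3, 0.4, 1.1]
width: -0.002
finger_force: 0.0
```

Emit:
step_arm([
  {"tx": 0.0, "ty": 0, "tz": -0.03, "yaw": 0},
  {"tx": 0, "ty": -0.04, "tz": -0.06, "yaw": -0.14},
  {"tx": 0, "ty": -0.08, "tz": -0.06, "yaw": -0.28},
  {"tx": 0, "ty": -0.12, "tz": -0.06, "yaw": -0.42},
  {"tx": 0, "ty": -0.16, "tz": -0.06, "yaw": -0.56},
])

```text
t: 9.8
ee_pos: [0.5911, 0.2071, 0.2522]
ee_rot: [[0.833, 0.553, 0.002], [0.553, -0.833, 0.0], [0.002, 0.001, -1.0]]
force: [0.8, 0.7, 0.1]
width: -0.0
finger_force: 0.0
```

```bash
python3 go.py .432 .16 .23 6
```

```text
t 9.8 ee [0.5911 0.2071 0.2522] yang -56.4 F [0.8456 0.6674 0.0575] w -0.0 q [ 0.2785  0.472   1.2874 -0.0001  1.3803  1.2633] -> d [-0.1586 -0.0488  0.0218] yaw -1.089
```

Emit:
step_arm([
  {"tx": -0.03, "ty": -0.008, "tz": 0, "yaw": -0.14},
  {"tx": -0.06, "ty": -0.016, "tz": 0, "yaw": -0.28},
  {"tx": -0.09, "ty": -0.024, "tz": 0, "yaw": -0.42},
  {"tx": -0.12, "ty": -0.032, "tz": 0, "yaw": -0.56},
  {"tx": -0.14, "ty": -0.04, "tz": 0, "yaw": -0.7},
])

```text
t: 10.3
ee_pos: [0.4508, 0.1618, 0.2517]
ee_rot: [[0.281, 0.96, 0.002], [0.96, -0.281, 0.0], [0.001, 0.001, -1.0]]
force: [-0.4, -0.6, 0.7]
width: 0.002
finger_force: 0.0
```

```bash
python3 go.py .44 .19 .25 6
```

```text
t 10.3 ee [0.4508 0.1618 0.2517] yang -16.3 F [-0.4398 -0.5554  0.7276] w 0.002 q [ 0.2681  0.1416  1.718  -0.0001  1.2805  0.5527] -> d [ 0.0241 -0.0183  0.0017] yaw -0.389
```

Emit:
step_arm([
  {"tx": 0.015, "ty": -0.01, "tz": 0, "yaw": -0.14},
  {"tx": 0.024, "ty": -0.018, "tz": 0, "yaw": -0.28},
  {"tx": 0.024, "ty": -0.018, "tz": 0, "yaw": -0.39},
  {"tx": 0.024, "ty": -0.018, "tz": 0, "yaw": -0.39},
])

```text
t: 10.7
ee_pos: [0.4418, 0.1908, 0.2516]
ee_rot: [[-0.102, 0.995, 0.002], [0.995, 0.102, 0.001], [0.0, 0.002, -1.0]]
force: [-0.3, 0.7, 0.2]
width: -0.003
finger_force: 0.0
```

```bash
python3 - <<'E'
from h import *
a=snap('wrist','w5');b=snap('top','top5')
w=cv2.resize(a['pixels'][:,:,::-1],(600,450)); t=cv2.resize(b['pixels'][115:230,145:395,::-1],(200,92))
t=cv2.resize(b['pixels'][125:190,220:300,::-1],(200,162),interpolation=cv2.INTER_CUBIC)
o=np.zeros((450,800,3),np.uint8);o[:,:600]=w;o[:162,600:]=t;cv2.imwrite('pics/w5b.png',o)
th=np.radians(6);ex=np.array([np.cos(th),np.sin(th),0]);ey=np.array([-ex[1],ex[0],0]);h=np.array([.432,.2885,0]);c=h+.025*ex
print(w2p(a,[c+sx*.08*ex+sy*.055*ey+[0,0,.07] for sx,sy in((1,1),(1,-1),(-1,-1),(-1,1))]+[h+[0,0,.108],h+.04*ey+[0,0,.108],h-.04*ey+[0,0,.108]])*600/512)
E
```

```text
[[425.83730397  31.95876519]
 [416.10115725 161.97082984]
 [242.2030417  162.14170388]
 [236.42122125  30.88113577]
 [302.28372806  94.11421233]
 [302.14035665  37.36907218]
 [302.41498508 147.45846727]]
```

View pics/w5b.png

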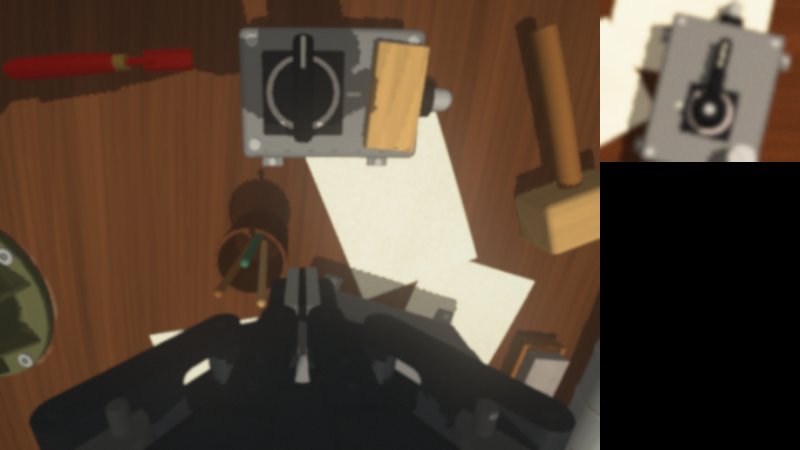

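The inset shows the extractor's lever pointing to the conduit, so it is on. The wheel's bar runs from (304,36) to (303,140), about 3 mm further +y than I estimated, so I take the hub as (0.432, 0.2915).

```bash
python3 go.py .387 .317 .116 6
```

```text
t 10.8 ee [0.4418 0.1905 0.2512] yang 5.5 F [ 0.3956 -0.0653 -0.6218] w -0.0 q [ 0.331   0.1474  1.7127 -0.      1.2804  0.2346] -> d [ 0.1311 -0.0426  0.1351] yaw -0.008
```

Emit:
step_arm([
  {"tx": 0.04, "ty": -0.02, "tz": 0, "yaw": 0},
  {"tx": 0.08, "ty": -0.043, "tz": 0, "yaw": 0},
  {"tx": 0.12, "ty": -0.043, "tz": 0.01, "yaw": 0},
  {"tx": 0.131, "ty": -0.043, "tz": 0.04, "yaw": 0},
  {"tx": 0.131, "ty": -0.043, "tz": 0.08, "yaw": 0},
])

```text
t: 11.3
ee_pos: [0.386, 0.3187, 0.1709]
ee_rot: [[-0.098, 0.995, 0.003], [0.995, 0.098, 0.002], [0.002, 0.003, -1.0]]
force: [0.9, -0.1, -0.2]
width: 0.0
finger_force: 0.0
```

Emit:
step_arm([
  {"tx": 0, "ty": 0, "tz": 0.03, "yaw": 0},
  {"tx": 0, "ty": 0, "tz": 0.054, "yaw": 0},
  {"tx": 0, "ty": 0, "tz": 0.054, "yaw": 0},
])

```text
t: 11.6
ee_pos: [0.3848, 0.3159, 0.1139]
ee_rot: [[-0.097, 0.995, -0.004], [0.995, 0.097, -0.003], [-0.002, -0.004, -1.0]]
force: [0.6, -0.2, 1.2]
width: 0.0
finger_force: 0.0
```

```bash
python3 go.py .387 .317 .116 6;python3 arc.py .432 .2915 6 .030 .023 .116 -12 0 7 14 21 28 35 42 49 56 63 70
```

```text
t 11.6 ee [0.3848 0.3159 0.1139] yang 5.6 F [ 0.6161 -0.1652  1.1795] w 0.0 q [ 0.6137  0.356   1.8023 -0.      0.9883  0.5167] -> d [ 0.0009  0.0022 -0.0021] yaw -0.008
-12.0 [-0.0045  0.0156 -0.0021] yaw -0.217
0.0 [ 0.001   0.0213 -0.0022] yaw -0.008
7.0 [ 0.0036  0.0251 -0.0022] yaw 0.115
14.0 [ 0.0057  0.0292 -0.0022] yaw 0.237
21.0 [ 0.0073  0.0336 -0.0022] yaw 0.359
28.0 [ 0.0084  0.0381 -0.0023] yaw 0.481
35.0 [ 0.0089  0.0426 -0.0023] yaw 0.603
42.0 [ 0.0089  0.0473 -0.0023] yaw 0.725
49.0 [ 0.0083  0.0518 -0.0023] yaw 0.848
56.0 [ 0.0071  0.0563 -0.0023] yaw 0.97
63.0 [ 0.0054  0.0606 -0.0023] yaw 1.092
70.0 [ 0.0032  0.0646 -0.0024] yaw 1.214
```

Emit:
step_arm([
  {"tx": 0.001, "ty": 0.012, "tz": -0.001, "yaw": 0},
  {"tx": 0.001, "ty": 0.021, "tz": -0.001, "yaw": 0},
  {"tx": 0.0035, "ty": 0.025, "tz": -0.001, "yaw": 0.115},
  {"tx": 0.0055, "ty": 0.029, "tz": -0.001, "yaw": 0.235},
  {"tx": 0.0075, "ty": 0.0335, "tz": -0.001, "yaw": 0.36},
])

```text
t: 12.1
ee_pos: [0.4189, 0.3278, 0.1189]
ee_rot: [[0.263, 0.965, 0.0], [0.965, -0.263, 0.0], [0.0, -0.0, -1.0]]
force: [-7.8, -3.9, 6.0]
width: -0.002
finger_force: 4.6
```

```bash
python3 arc.py .432 .2915 6 .030 .023 .116 21 28 35 42 49 56 63 70 78
```

```text
21.0 [-0.0017 -0.001   0.0029] yaw -0.004
28.0 [0.0009 0.0028 0.0029] yaw 0.118
35.0 [0.003  0.0069 0.0029] yaw 0.24
42.0 [0.0046 0.0113 0.0029] yaw 0.362
49.0 [0.0057 0.0158 0.0029] yaw 0.485
56.0 [0.0062 0.0204 0.0029] yaw 0.607
63.0 [0.0061 0.025  0.0029] yaw 0.729
70.0 [0.0055 0.0295 0.0029] yaw 0.851
78.0 [0.0041 0.0346 0.0029] yaw 0.991
```

Emit:
step_arm([
  {"tx": 0.001, "ty": 0.003, "tz": 0.001, "yaw": 0.12},
  {"tx": 0.003, "ty": 0.007, "tz": 0.001, "yaw": 0.24},
  {"tx": 0.0045, "ty": 0.0115, "tz": 0.001, "yaw": 0.36},
  {"tx": 0.0055, "ty": 0.016, "tz": 0.001, "yaw": 0.485},
  {"tx": 0.006, "ty": 0.0205, "tz": 0.001, "yaw": 0.605},
])

```text
t: 12.6
ee_pos: [0.4412, 0.3288, 0.1183]
ee_rot: [[0.765, 0.644, 0.003], [0.644, -0.765, 0.002], [0.003, 0.0, -1.0]]
force: [-0.2, 0.7, -0.1]
width: 0.001
finger_force: 0.4
```

```bash
python3 arc.py .432 .2915 6 .030 .023 .116 56 63 70 78
```

```text
56.0 [-0.001  -0.0003  0.0023] yaw 0.002
63.0 [0.0016 0.0035 0.0023] yaw 0.124
70.0 [0.0037 0.0076 0.0023] yaw 0.246
78.0 [0.0054 0.0126 0.0023] yaw 0.386
```

Contact is lost, so the handle has probably snapped over. I'll follow a little further, then back off and rise.

Emit:
step_arm([
  {"tx": 0.0015, "ty": 0.0035, "tz": 0, "yaw": 0.124},
  {"tx": 0.0035, "ty": 0.0075, "tz": 0, "yaw": 0.246},
  {"tx": 0.005, "ty": 0.012, "tz": 0, "yaw": 0.37},
  {"tx": 0.002, "ty": -0.005, "tz": -0.01, "yaw": 0.37},
  {"tx": 0.0, "ty": -0.01, "tz": -0.05, "yaw": 0.37},
])

```text
t: 13.1
ee_pos: [0.4317, 0.3359, 0.1651]
ee_rot: [[0.944, 0.331, -0.004], [0.331, -0.944, -0.003], [-0.005, 0.001, -1.0]]
force: [-0.2, 0.6, 0.4]
width: 0.001
finger_force: 0.0
```

Emit:
step_arm([
  {"tx": 0, "ty": 0, "tz": -0.05, "yaw": 0},
  {"tx": -0.04, "ty": 0, "tz": -0.08, "yaw": 0},
  {"tx": -0.07, "ty": 0, "tz": -0.08, "yaw": 0},
  {"tx": -0.07, "ty": 0, "tz": -0.08, "yaw": 0},
])

```text
t: 13.5
ee_pos: [0.365, 0.3127, 0.2491]
ee_rot: [[0.943, 0.332, 0.003], [0.332, -0.943, 0.003], [0.004, -0.001, -1.0]]
force: [0.3, -0.1, 0.8]
width: -0.004
finger_force: 0.0
```

```bash
python3 - <<'E'
from h import *
a=snap('wrist','w6');b=snap('top','top6')
w=cv2.resize(a['pixels'][:,:,::-1],(400,300)); t=cv2.resize(b['pixels'][115:230,145:395,::-1],(800,368),interpolation=cv2.INTER_CUBIC)
o=np.zeros((600,800,3),np.uint8);o[:232]=cv2.resize(t,(504,232))[:,:0].any() if 0 else 0
o[:300,:400]=w;o[300:,:652]=cv2.resize(t,(652,300));cv2.imwrite('pics/w6b.png',o)
print(robot.sense()['force'])
E
```

```text
[ 0.53498688 -0.19893456  0.03697952]
```

View pics/w6b.png

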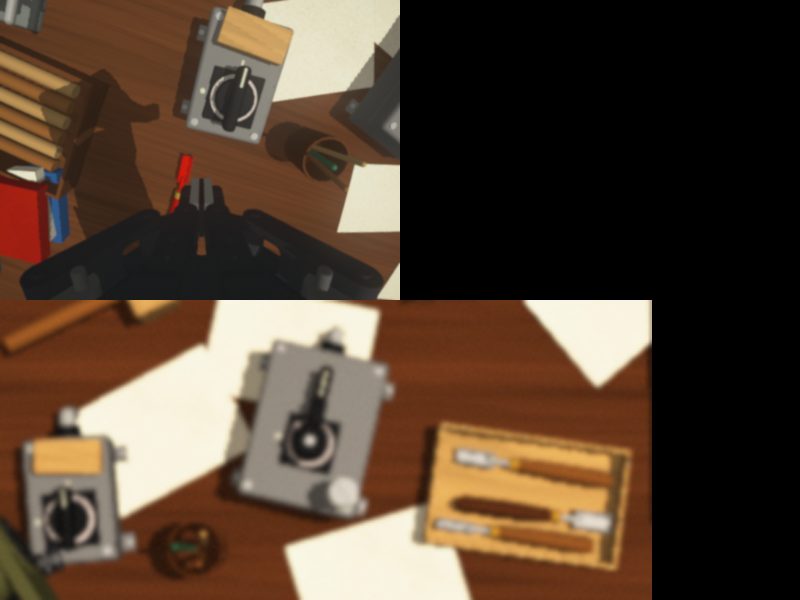

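The final view shows both handles pointing to their conduits: wheel bar from (243,68) to (230,128), extractor lever tip at (323,372). The gouge is lying in the tray and nothing else has moved, so I'll hand in.

```bash
python3 -c "
from bench import robot
print(robot.close_job())"
```

```text
the job is handed in; nothing more can be done
None
```

The gouge is flat in the tray, the extractor was switched on first and then the honing wheel, and the job was handed in at about 13.6 s; no verdict came back, but the final pictures show the gouge in place and both handles in their on positions.

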